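# Sort tested power modules into pass and reject nests

### The job

The two power modules leaning in the double rack have been tested: a round paper tag on the face means pass, a bar-shaped one means reject. Put each module in the single nest whose base plate carries the mark of the same shape (disc or bar), standing on its bottom end and leaning back on the backrest with the tag facing out as in the rack. Set them down rather than drop them, and leave the solder spool, the meter and the brush where they are.

Things in the scene. Friction and masses are not known exactly. Their poses are not given: they have to be found in the camera images.
- module_disc: grey module with a round white paper tag, 56 mm across, 48 mm above its bottom end: 30 mm thick (x), 90 wide (y), 130 tall (z), 0.25 to 0.49 kg. Origin: centre of its bottom end; z to its top end, x out of the tagged face. Starts in a rack pocket, leaning 25 degrees, top towards the robot, tag to +x and up; upper half free above the backrest
- module_bar: grey module with a white paper bar tag, 74 by 18 mm, across the face 48 mm above its bottom end: 30 mm thick (x), 90 wide (y), 130 tall (z), 0.25 to 0.49 kg. Origin: centre of its bottom end; z to its top end, x out of the tagged face. Starts in a rack pocket, leaning 25 degrees, top towards the robot, tag to +x and up; upper half free above the backrest
- tag_disc (a point): middle of the round tag on the face of that module
- tag_bar (a point): middle of the bar-shaped tag on the face of that module
- rack: fixed rack with two aluminium pockets side by side, centred at y = +62 and -62 mm, each 112 mm wide inside. Pocket leans 25 degrees to -x: floor rises to +x at 25 degrees, backrest 65 mm tall square to the floor, cheeks 40, front lip 12, 52 mm clear backrest to lip. Origin: on the table, 45 mm below the middle of the inner corner of floor and backrest (runs along y)
- nest_disc: fixed nest (pass), one pocket 124 mm wide inside; dark base plate with a white disc, 56 mm across, at x = 106 mm. Pocket leans 25 degrees to -x: floor rises to +x at 25 degrees, backrest 65 mm tall square to the floor, cheeks 40, front lip 12, 52 mm clear backrest to lip. Origin: on the table, 45 mm below the middle of the inner corner of floor and backrest (runs along y)
- nest_bar: fixed nest (reject), one pocket 124 mm wide inside; dark base plate with a white bar, 74 by 18 mm, at x = 106 mm. Pocket leans 25 degrees to -x: floor rises to +x at 25 degrees, backrest 65 mm tall square to the floor, cheeks 40, front lip 12, 52 mm clear backrest to lip. Origin: on the table, 45 mm below the middle of the inner corner of floor and backrest (runs along y)
- spool: bystander: blue solder spool 60 mm across, 36 mm high; origin under its middle
- meter: bystander: red multimeter lying on its back, 170 x 85 x 42 mm; origin under its middle, long side along its x
- brush: bystander: cleaning brush lying on the table, along its x
Things that resemble listed ones, but are neither listed nor needed, are in the scene too. What is shaped like the module_bar but turquoise is not meant.

How it is judged:
By the outcome, as a careful person would: the job done as asked, in the order asked, and still so for the second after the job is handed in, with the robot touching nothing.
It also fails if it takes over 58 s, if anything falls off the work surface, if the arm or the gripper's body presses on something with over 40 N, if the wrist force passes 120 N, or if a joint passes its speed limit or range.

### The arm

A 7-joint arm with a two-finger parallel gripper is mounted at the origin on the work surface. World frame = base frame: x ahead of the robot, y to its left, z up, the work surface at z = 0. Lengths are in m, angles in rad, forces in N, time in s.
With the tool pointing down it reaches from about 0.4 to 0.875 m from the base axis. Payload 19.3 kg.
Tool frame: the origin (TCP) lies on the centre line of the jaws, within the pads' length; the fingertips stand 14 mm ahead of it and the grasp point (between the pads) lies 5 mm behind it; z points along the fingers, y is the line along which they close (so a half turn about z gives the same grasp; the last joint's range is limited). The gripper opens to 85 mm and grips with 20 to 120 N. Pads are 22 mm wide; open, the fingers measure 114 mm over their backs; the gripper's body (76 mm by 85 mm) begins 54 mm behind the grasp point. The pads swing forward as they close: fully open they stand 13 mm farther back than shut.
Start: joints at [1.232, 0.521, -0.036, 1.599, 0.021, 1.021, -0.113], TCP at [0.166, -0.603, 0.245] pointing down, gripper open.
Joint ranges: [-2.91, 2.91], [-0.3, 2.13], [-1.5, 1.42], [0.17, 2.43], [-1.26, 4.41], [0.16, 1.93], [-2.52, 2.52]. Speed limits (rad/s): [1.89, 1.89, 2.39, 2.39, 3.01, 3.01, 3.01].

### API

Orientations are given as [roll, pitch, yaw] about the fixed x, y, z axes, in that order (R = Rz(yaw) Ry(pitch) Rx(roll)).
In Python, from workcell import bot, grab_frame, regions_of gives the robot as it stands. The module is installed in compiled form; this text tells all that it offers.
- The arm moves only by the tool play_rows, never from a script. Its argument "plan" is a list of rows, each a list of 3 entries, a list of its own where there are three numbers: the shift along the tool's x, y, z in units of 2.5 cm (1.0 is 2.5 cm), then the turn, a rotation vector about the tool's x, y, z in units of 0.15 rad (1.0 is 0.15 rad), then the closure, from -1 (fully open) to 1 (shut). In form: [[[tx, ty, tz], [rx, ry, rz], jaw], ...]. A call has 1 to 20 rows; each row shifts and turns the commanded pose from where the row before left it, along the tool's axes as they then stand; what a row does not reach is not made up. A row lasts 1/8 s, in which the tool goes at most 62.5 mm and 10.7 degrees, less where a joint would pass 70% of its speed; a pose out of reach is approached as far as the arm can. A call with a number of a shift or a turn outside -1 to 1 is refused whole. A call with a gripper value outside its range is refused whole. The fingers move at their own pace and stop on an object; "newtons" is the grip in N (left out, the last holds). Time passes only in rows, so rows that do not move let the fingers close. It gives the time, the measured TCP pose, the force, the opening and the grip force at its end, in the units of the state.
- bot.observe(): the state, without advancing time (a new reading comes with each control period).
- grab_frame(name): name is "side" or "top" or "wrist"; returns a dict with "pixels" (384x512x3 uint8, red, green, blue), "depth" (384x512 float32, m along the optical axis (not along the pixel's ray), 0 where there is no reading), "camera_matrix" (3x3 intrinsics, pixels), "R" (3x3) and "t" (3): a world point X has camera coordinates R X + t. Camera axes: x right, y down, z forward; pixel columns grow to the right and rows downward; lengths in m; the calibration is good to about 2 mm. A picture is of the moment at which its call begins.
- bot.job_done(): hands the job in; it is judged then, once.
Trained networks look in the newest picture that a camera, given by its name, has taken for a name from the list of things; names that differ only in an ending like _2 or _b are one class to them, and where a whole thing is asked for, a point or a joint stands for the part that bears it (a point fixed in the world has none). Each returns a list of dicts, best first, with "p" (0 to 1); they miss things now and then, are a little off and sometimes report something else, mostly with a low value. They report only what shows in the picture. A call takes as long as a camera call. They do not tell look-alikes from the thing itself.
- regions_of(thing, camera): "mask" (384x512 bool, what is visible of it) and "box" ([left, top, right, bottom] in pixels, round what is visible of it).
The state is a dict: "clock": time; "qpos": joint angles; "qd": joint speeds; "joint_efforts": joint torques, N m; "position": TCP position; "tool_rot": TCP orientation; "force": force on the tool from outside, world axes, zero at the start; "moment": the same for the moment, N m; "grip_width": finger opening in m; "finger_force": force on a finger pad.
Only numpy, scipy, OpenCV 4.12 (cv2) and the standard library are available. Lean on these libraries where they do the work, as an engineer would, in place of code of your own. Each camera call takes 0.05 s, during which the arm holds its last target. There are 200 camera calls.

## Working session

There is one attempt and no reset: what is moved stays moved. The work goes in short steps, Python scripts to look and compute and a tool call to move; the robot and the scene stay as the last step left them, time stands still between calls to the robot, and variables do not carry over. Pictures are saved under pics/ and viewed, at most 10 in all, crops included, and the job is handed in when it is done.

Besides the shell and the picture viewer there is one more tool, called by a JSON object that holds its "op" and its "data", one argument or row to a line. play_rows: Moves the arm, as the interface text tells. Its arguments: {"type":"object","properties":{"plan":{"type":"array"},"newtons":{"type":"number"}},"required":["plan"]}

```bash
mkdir -p pics; cat > h.py <<'E'
import numpy as np, cv2, pickle
from workcell import bot, grab_frame, regions_of
from scipy.spatial.transform import Rotation as Ro
def pts(f,mask):
    m=mask&(f["depth"]>0); v,u=np.nonzero(m); d=f["depth"][v,u]; K=f["camera_matrix"]
    c=np.stack([(u-K[0,2])/K[0,0]*d,(v-K[1,2])/K[1,1]*d,d],1)
    return (c-f["t"])@f["R"]
E
python3 - <<'E'
from h import *
ims=[]
for c in ["side","top"]:
    f=grab_frame(c); pickle.dump(f,open(c+".pkl","wb"))
    cv2.imwrite(f"pics/{c}0.png",f["pixels"][:,:,::-1])
    print(c,"campos",(-f["R"].T@f["t"]).round(3))
    for n in ["module_disc","module_bar","tag_disc","tag_bar","rack","nest_disc","nest_bar","spool","meter","brush"]:
        for r in regions_of(n,c)[:3]:
            p=pts(f,r["mask"])
            if len(p): print(n,round(r["p"],2),np.array(r["box"]).round().tolist(),np.median(p,0).round(3),p.min(0).round(3),p.max(0).round(3))
print(bot.observe())
E
```

```text
side campos [-0.27   0.898  1.334]
module_disc 0.71 [265.0, 162.0, 289.0, 185.0] [ 0.553 -0.07   0.163] [ 0.53  -0.245 -0.006] [0.634 0.    0.181]
module_bar 0.77 [169.0, 178.0, 213.0, 214.0] [0.774 0.147 0.03 ] [ 0.708  0.063 -0.006] [0.885 0.199 0.046]
module_bar 0.76 [274.0, 212.0, 311.0, 253.0] [0.393 0.016 0.03 ] [ 0.336 -0.09  -0.002] [0.465 0.084 0.042]
module_bar 0.74 [230.0, 177.0, 265.0, 199.0] [0.571 0.056 0.161] [ 0.547 -0.007  0.07 ] [0.627 0.087 0.181]
tag_disc 0.72 [263.0, 159.0, 289.0, 185.0] [ 0.555 -0.074  0.16 ] [ 0.53  -0.277 -0.006] [0.699 0.    0.181]
tag_bar 0.88 [314.0, 186.0, 355.0, 214.0] [ 0.388 -0.206  0.03 ] [ 0.323 -0.309 -0.   ] [ 0.467 -0.134  0.04 ]
tag_bar 0.86 [167.0, 178.0, 211.0, 214.0] [0.773 0.146 0.03 ] [ 0.708  0.063 -0.005] [0.86  0.199 0.046]
tag_bar 0.69 [234.0, 172.0, 269.0, 200.0] [0.571 0.055 0.161] [ 0.547 -0.082 -0.003] [0.717 0.087 0.181]
rack 0.59 [224.0, 171.0, 292.0, 226.0] [ 0.582 -0.004  0.013] [ 0.528 -0.205 -0.007] [0.723 0.101 0.148]
nest_disc 0.77 [272.0, 135.0, 334.0, 182.0] [ 0.6   -0.315  0.016] [ 0.524 -0.502 -0.005] [ 0.
[... 2309 characters left out ...]
7]
{'clock': 1.1, 'qpos': array([ 1.23174046,  0.52136781, -0.03629592,  1.59949236,  0.02118237,
        1.02109722, -0.11280894]), 'qd': array([ 0.00124882,  0.0004454 ,  0.00112751,  0.00011103,  0.00180298,
       -0.00069458, -0.00041469]), 'joint_efforts': array([ 1.12669804e-04, -9.26852918e+01,  1.97887659e+00, -3.70264041e+01,
        1.81294908e-02,  1.81818126e-03, -1.28099327e-05]), 'position': array([ 0.16599676, -0.60255185,  0.24531363]), 'tool_rot': array([ 3.14157440e+00, -1.52836918e-05,  2.68791124e-01]), 'force': array([ 0.1325322 ,  0.30534199, -0.60733417]), 'moment': array([ 0.01844835, -0.01200419,  0.0167894 ]), 'finger_force': 0.0, 'grip_width': 0.08537390272175978}
```

View pics/side0.png

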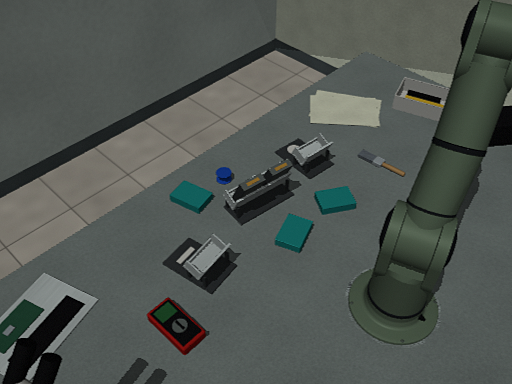

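View pics/top0.png

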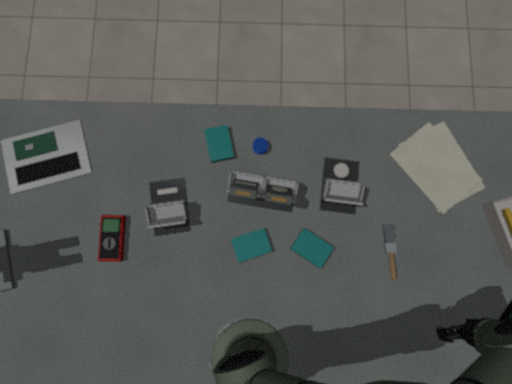

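```bash
cat > fit.py <<'E'
from h import *
from scipy.spatial import cKDTree
from scipy.optimize import least_squares
a=np.radians(25); Fv=np.array([np.cos(a),0,np.sin(a)]); M=np.array([-np.sin(a),0,np.cos(a)])
def grid(u,y,v,n=.002):
    ax=[np.arange(s[0],s[1]+1e-9,n) if s[1]>s[0] else np.array([s[0]]) for s in (u,y,v)]
    U,Y,V=[g.ravel() for g in np.meshgrid(*ax)]
    return U[:,None]*Fv+V[:,None]*M+np.stack([0*Y,Y,0*Y+.045],1)
def pocket(c,w):
    h=w/2
    return np.vstack([grid((0,0),(c-h,c+h),(0,.065)),grid((0,.052),(c-h,c+h),(0,0)),grid((.052,.052),(c-h,c+h),(0,.012))]+[grid((0,.052),(c+s*h,c+s*h),(0,.04)) for s in(-1,1)])
def fit(P,mod,x0,seedyaw=(-.4,-.2,0,.2,.4)):
    tr=cKDTree(mod); best=None
    def res(p,full=False):
        R=Ro.from_euler('z',p[3]).as_matrix()
        return tr.query((P-p[:3])@R)[0]
    for y in seedyaw:
        r=least_squares(res,[*x0,0,y],loss='soft_l1',f_scale=.003,diff_step=1e-3,x_scale=[.01,.01,.01,.1])
        if best is None or r.cost<best.cost: best=r
    return best.x, np.median(res(best.x)),len(P)
def module(c): # side planes + top
    h=.045
    return np.vstack([grid((0,0),(c-h,c+h),(0,.13)),grid((.03,.03),(c-h,c+h),(0,.13)),grid((0,.03),(c-h,c+h),(.13,.13))]+[grid((0,.03),(c+s*h,c+s*h),(0,.13)) for s in(-1,1)])
E
python3 - <<'E'
from fit import *
fs=[pickle.load(open(c+".pkl","rb")) for c in("side","top")]
C=[pts(f,np.ones((384,512),bool)) for f in fs]
def sel(P,lo,hi): return P[np.all((P>lo)&(P<hi),1)]
for n,lo,hi,mod,x0 in [("nest_disc",(.48,-.43,.035),(.75,-.22,.13),pocket(0,.124),(.57,-.325)),("nest_bar",(.4,.22,.035),(.68,.41,.13),pocket(0,.124),(.49,.31)),
  ("rack",(.5,-.17,.05),(.7,.12,.2),np.vstack([pocket(s*.062,.112) for s in(1,-1)]),(.6,-.025))]:
    for nm,P in [("side",C[0]),("top",C[1]),("both",np.vstack(C))]:
        P=sel(P,lo,hi)
        if n=="rack": P=P[P[:,2]<.11]
        x,m,k=fit(P,mod,x0); print(n,nm,x.round(4),round(m,4),k)
P=sel(np.vstack(C),(.5,-.17,.15),(.7,.12,.2))
print("modtops", [ (q.mean(0).round(4),len(q)) for q in (P[P[:,1]<-.03],P[P[:,1]>-.02])])
f=grab_frame("wrist"); s=bot.observe()
Rt=Ro.from_euler('xyz',s["tool_rot"]).as_matrix()
print("cam in tool",(Rt.T@(-f["R"].T@f["t"]-s["position"])).round(4)); print((f["R"]@Rt).round(3)); print(f["camera_matrix"])
E
```

```text
nest_disc side [ 5.822e-01 -3.169e-01 -5.000e-04 -1.052e-01] 0.0035 675
nest_disc top [ 5.868e-01 -3.204e-01 -2.000e-04 -9.460e-02] 0.0021 888
nest_disc both [ 5.855e-01 -3.187e-01 -4.000e-04 -9.870e-02] 0.0031 1563
nest_bar side [ 4.879e-01  3.099e-01 -2.000e-04  1.628e-01] 0.0031 1022
nest_bar top [ 4.918e-01  3.062e-01 -2.000e-04  1.601e-01] 0.002 938
nest_bar both [4.901e-01 3.090e-01 1.000e-04 1.667e-01] 0.0028 1960
rack side [ 0.5926 -0.0251  0.0026 -0.1542] 0.0031 623
rack top [ 0.6028 -0.031   0.0025 -0.1469] 0.0034 908
rack both [ 0.5967 -0.0276  0.0008 -0.1453] 0.0048 1531
modtops [(array([ 0.5517, -0.0803,  0.1678]), 530), (array([0.569 , 0.0397, 0.1677]), 546)]
cam in tool [ 0.0669  0.0006 -0.1297]
[[ 0.001  1.     0.   ]
 [-0.965  0.001 -0.262]
 [-0.262  0.     0.965]]
[[338.20569409   0.         251.82054489]
 [  0.         338.20569409 196.90634388]
 [  0.           0.           1.        ]]
```

```bash
cat > mv.py <<'E'
from h import *
import sys
def rows(x,y,z,rpy=None,R=None,jaw=-1,start=None,n=None,rl=.9):
    s=bot.observe(); p=np.array(s["position"]); Rc=Ro.from_euler('xyz',s["tool_rot"])
    if start: p,Rc=start
    Rt=Ro.from_matrix(R) if R is not None else Ro.from_euler('xyz',rpy)
    tp=np.array([x,y,z]); w=(Rc.inv()*Rt).as_rotvec()
    k=n or max(1,int(np.ceil(max(np.linalg.norm(tp-p)/.0235,np.linalg.norm(w)/(.15*rl)))))
    p0,R0=p.copy(),Rc; out=[]
    for i in range(1,k+1):
        g=p0+(tp-p0)*i/k; G=R0*Ro.from_rotvec(w*i/k)
        sh=(Rc.inv().apply(g-p)/.025).round(2); tu=((Rc.inv()*G).as_rotvec()/.15).round(2)
        out.append([sh.tolist(),tu.tolist(),jaw])
        p=p+Rc.apply(sh*.025); Rc=Rc*Ro.from_rotvec(tu*.15)
    print(len(out),str(out).replace(" ",""))
    return p,Rc
E
python3 -c "
from mv import *
rows(.60,-.36,.25,rpy=[np.pi,0,np.pi/2-.1])"
```

```text
22 [[[0.88,-0.22,-0.01],[-0.0,-0.0,-0.36],-1],[[0.89,-0.16,-0.01],[-0.0,-0.0,-0.37],-1],[[0.89,-0.12,-0.01],[-0.0,-0.0,-0.36],-1],[[0.9,-0.07,-0.0],[-0.0,-0.0,-0.37],-1],[[0.91,-0.02,-0.01],[-0.0,-0.0,-0.36],-1],[[0.9,0.03,-0.01],[-0.0,-0.0,-0.37],-1],[[0.9,0.08,-0.01],[-0.0,-0.0,-0.36],-1],[[0.9,0.12,-0.01],[-0.0,-0.0,-0.36],-1],[[0.88,0.18,-0.01],[-0.0,-0.0,-0.37],-1],[[0.88,0.23,-0.01],[-0.0,-0.0,-0.36],-1],[[0.86,0.27,-0.0],[-0.0,-0.0,-0.37],-1],[[0.85,0.32,-0.01],[-0.0,-0.0,-0.36],-1],[[0.83,0.36,-0.01],[-0.0,-0.0,-0.37],-1],[[0.8,0.41,-0.01],[-0.0,-0.0,-0.36],-1],[[0.79,0.45,-0.01],[-0.0,-0.0,-0.36],-1],[[0.75,0.5,-0.01],[-0.0,-0.0,-0.37],-1],[[0.73,0.53,-0.01],[-0.0,-0.0,-0.36],-1],[[0.7,0.58,-0.0],[-0.0,-0.0,-0.37],-1],[[0.67,0.61,-0.01],[-0.0,-0.0,-0.36],-1],[[0.63,0.64,-0.01],[-0.0,-0.0,-0.37],-1],[[0.59,0.68,-0.01],[-0.0,-0.0,-0.36],-1],[[0.56,0.72,-0.01],[-0.0,-0.0,-0.36],-1]]
```

{"op": "play_rows", "data": {
  "plan": [
    [[0.9, -0.2, 0], [0, 0, -0.4], -1],
    [[0.9, -0.15, 0], [0, 0, -0.4], -1],
    [[0.9, -0.1, 0], [0, 0, -0.4], -1],
    [[0.9, -0.05, 0], [0, 0, -0.4], -1],
    [[0.9, 0, 0], [0, 0, -0.4], -1],
    [[0.9, 0.05, 0], [0, 0, -0.4], -1],
    [[0.9, 0.1, 0], [0, 0, -0.4], -1],
    [[0.9, 0.15, 0], [0, 0, -0.4], -1],
    [[0.9, 0.2, 0], [0, 0, -0.4], -1],
    [[0.9, 0.25, 0], [0, 0, -0.4], -1],
    [[0.85, 0.3, 0], [0, 0, -0.4], -1],
    [[0.85, 0.35, 0], [0, 0, -0.4], -1],
    [[0.8, 0.4, 0], [0, 0, -0.4], -1],
    [[0.8, 0.45, 0], [0, 0, -0.4], -1],
    [[0.8, 0.5, 0], [0, 0, -0.4], -1],
    [[0.75, 0.55, 0], [0, 0, -0.4], -1],
    [[0.7, 0.6, 0], [0, 0, -0.4], -1],
    [[0.7, 0.6, 0], [0, 0, -0.4], -1],
    [[0.6, 0.7, 0], [0, 0, -0.4], -1],
    [[0.5, 0.7, 0], [0, 0, -0.4], -1]
  ]
}}

```text
clock: 3.65
position: [0.5633, -0.3755, 0.2453]
tool_rot: [3.142, -0.0, 1.473]
force: [0.4, 0.2, 0.0]
grip_width: 0.0851
finger_force: 0.0
```

```bash
python3 - <<'E'
from fit import *
from mv import rows
s=bot.observe(); print(s["position"].round(3),s["tool_rot"].round(3),s["qpos"].round(2),s["clock"])
f=grab_frame("wrist"); pickle.dump(f,open("w1.pkl","wb")); cv2.imwrite("pics/w1.png",f["pixels"][:,:,::-1])
P=pts(f,np.ones((384,512),bool)); P=P[np.all((P>(.48,-.44,.035))&(P<(.75,-.21,.13)),1)]
print(fit(P,pocket(0,.124),(.586,-.319)))
rows(.72,-.08,.33,rpy=[np.pi,0,np.pi/2-.15])
E
```

```text
[ 0.563 -0.376  0.245] [ 3.142 -0.     1.473] [ 0.73  0.63 -0.37  1.43  0.24  1.12  0.22] 3.65
(array([ 0.58644263, -0.32099358,  0.00112842, -0.10379647]), np.float64(0.0010472428205204759), 17542)
15 [[[0.82,0.34,-0.22],[0.0,-0.0,0.03],-1],[[0.82,0.33,-0.23],[0.0,-0.0,0.02],-1],[[0.82,0.33,-0.22],[0.0,-0.0,0.03],-1],[[0.82,0.33,-0.23],[0.0,-0.0,0.02],-1],[[0.82,0.33,-0.22],[0.0,-0.0,0.03],-1],[[0.82,0.32,-0.23],[0.0,-0.0,0.02],-1],[[0.83,0.32,-0.22],[0.0,-0.0,0.03],-1],[[0.83,0.31,-0.23],[0.0,-0.01,0.03],-1],[[0.82,0.32,-0.22],[0.0,0.0,0.02],-1],[[0.83,0.31,-0.23],[0.0,0.0,0.03],-1],[[0.83,0.3,-0.22],[0.01,0.0,0.02],-1],[[0.83,0.3,-0.23],[-0.0,0.0,0.03],-1],[[0.83,0.3,-0.23],[-0.0,0.0,0.02],-1],[[0.84,0.3,-0.22],[-0.0,0.0,0.03],-1],[[0.83,0.29,-0.23],[-0.0,0.0,0.02],-1]]
```

View pics/w1.png

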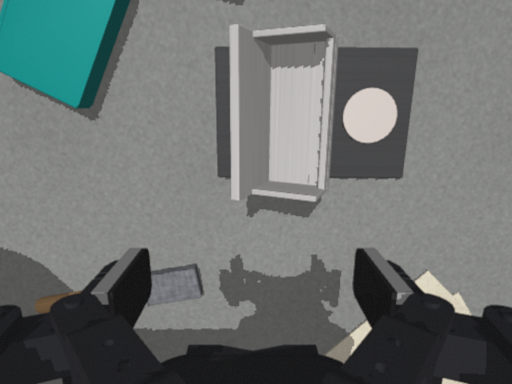

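The wrist picture shows the disc nest: pocket at (285,110) and white disc at (370,115). The fit agrees with the top view. Next I'll look at the tags from the far side of the rack.

{"op": "play_rows", "data": {
  "plan": [
    [[0.8, 0.3, -0.2], [0, 0, 0], -1],
    [[0.8, 0.3, -0.2], [0, 0, 0], -1],
    [[0.8, 0.3, -0.2], [0, 0, 0], -1],
    [[0.8, 0.3, -0.2], [0, 0, 0], -1],
    [[0.8, 0.3, -0.2], [0, 0, 0], -1],
    [[0.8, 0.3, -0.2], [0, 0, 0], -1],
    [[0.8, 0.3, -0.2], [0, 0, 0], -1],
    [[0.8, 0.3, -0.2], [0, 0, 0], -1],
    [[0.8, 0.3, -0.2], [0, 0, 0], -1],
    [[0.8, 0.3, -0.2], [0, 0, 0], -1],
    [[0.8, 0.3, -0.2], [0, 0, 0], -1],
    [[0.8, 0.3, -0.2], [0, 0, 0], -1],
    [[0.8, 0.3, -0.2], [0, 0, 0], -1],
    [[0.8, 0.3, -0.2], [0, 0, 0], -1]
  ]
}}

```text
clock: 5.45
position: [0.6955, -0.1071, 0.3156]
tool_rot: [3.142, -0.0, 1.469]
force: [0.3, -0.6, 0.8]
grip_width: 0.0851
finger_force: 0.0
```

```bash
python3 - <<'E'
from fit import *
from mv import rows
s=bot.observe(); print(s["position"].round(3),s["tool_rot"].round(3),s["qpos"].round(2),s["clock"])
f=grab_frame("wrist"); pickle.dump(f,open("w2.pkl","wb")); cv2.imwrite("pics/w2.png",f["pixels"][:,:,::-1])
for n in ["module_disc","module_bar","tag_disc","tag_bar"]:
    for r in regions_of(n,"wrist")[:3]:
        p=pts(f,r["mask"]); print(n,round(r["p"],2),r["box"],np.median(p,0).round(3))
P=pts(f,np.ones((384,512),bool)); P=P[np.all((P>(.48,-.19,.05))&(P<(.75,.13,.2)),1)]
mod=np.vstack([pocket(s*.062,.112) for s in(1,-1)]+[module(s*.062) for s in(1,-1)])
x,m,k=fit(P,mod,(.60,-.03));print("rack",x.round(4),m,k)
rows(.54,.24,.26,rpy=[np.pi,0,np.pi/2+.16])
E
```

```text
[ 0.696 -0.107  0.316] [ 3.142 -0.     1.469] [ 0.3   0.63 -0.4   1.26  0.24  1.3  -0.2 ] 5.45
module_disc 0.91 [58.3, 117.2, 181.8, 229.6] [ 0.576 -0.084  0.146]
module_bar 0.85 [0.0, 204.8, 96.1, 313.2] [ 0.402 -0.207  0.031]
module_bar 0.57 [0.0, 25.0, 60.7, 155.8] [ 0.432 -0.011  0.031]
tag_disc 0.66 [54.9, 118.1, 184.1, 230.4] [ 0.576 -0.084  0.146]
tag_bar 0.7 [0.0, 202.5, 94.9, 314.3] [ 0.402 -0.207  0.031]
tag_bar 0.65 [3.8, 22.5, 63.2, 153.7] [ 0.432 -0.011  0.031]
tag_bar 0.57 [42.0, 0.0, 179.7, 94.4] [0.595 0.021 0.139]
rack [ 0.5988 -0.0295  0.0013 -0.1422] 0.001079961033605162 31317
17 [[[0.78,-0.45,0.13],[-0.0,0.0,-0.1],-1],[[0.78,-0.43,0.13],[-0.0,0.0,-0.11],-1],[[0.8,-0.42,0.13],[-0.0,0.0,-0.1],-1],[[0.8,-0.41,0.13],[-0.0,0.0,-0.1],-1],[[0.8,-0.4,0.13],[-0.0,0.0,-0.1],-1],[[0.81,-0.39,0.13],[-0.0,0.0,-0.11],-1],[[0.82,-0.37,0.13],[-0.0,0.0,-0.1],-1],[[0.82,-0.36,0.13],[-0.0,0.0,-0.1],-1],[[0.83,-0.35,0.13],[-0.0,0.0,-0.11],-1],[[0.84,-0.33,0.12],[-0.0,0.0,-0.1],-1],[[0.83,-0.32,0.13],[-0.0,0.0,-0.1],-1],[[0.85,-0.31,0.13],[-0.0,0.0,-0.11],-1],[[0.85,-0.29,0.13],[-0.0,0.0,-0.1],-1],[[0.85,-0.29,0.13],[-0.0,0.0,-0.1],-1],[[0.85,-0.26,0.13],[-0.0,0.0,-0.1],-1],[[0.87,-0.26,0.13],[-0.0,0.0,-0.11],-1],[[0.86,-0.24,0.13],[-0.0,0.0,-0.1],-1]]
```

View pics/w2.png

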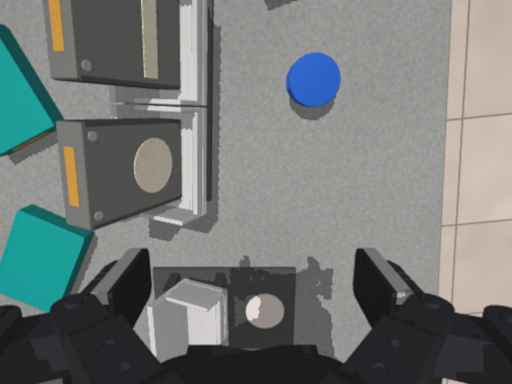

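The disc tag (153,165) is on the module at y≈-0.085, and the bar tag (150,35) is on the one at y≈+0.035. I'll look at the bar module and the bar nest up close.

{"op": "play_rows", "data": {
  "plan": [
    [[0.8, -0.4, 0.1], [0, 0, -0.1], -1],
    [[0.8, -0.4, 0.1], [0, 0, -0.1], -1],
    [[0.8, -0.4, 0.1], [0, 0, -0.1], -1],
    [[0.8, -0.4, 0.1], [0, 0, -0.1], -1],
    [[0.8, -0.4, 0.1], [0, 0, -0.1], -1]
  ]
}}

```text
clock: 6.32
position: [0.6516, -0.0037, 0.3027]
tool_rot: [3.141, 0.0, 1.545]
force: [0.5, -0.3, -0.3]
grip_width: 0.0857
finger_force: 0.0
```

```bash
python3 - <<'E'
from h import *
f=grab_frame("wrist"); pickle.dump(f,open("w3.pkl","wb"))
E
```

{"op": "play_rows", "data": {
  "plan": [
    [[0.8, -0.4, 0.1], [0, 0, -0.1], -1],
    [[0.8, -0.4, 0.1], [0, 0, -0.1], -1],
    [[0.8, -0.4, 0.1], [0, 0, -0.1], -1],
    [[0.8, -0.4, 0.1], [0, 0, -0.1], -1],
    [[0.8, -0.4, 0.1], [0, 0, -0.1], -1],
    [[0.8, -0.3, 0.2], [0, 0, -0.1], -1],
    [[0.8, -0.3, 0.2], [0, 0, -0.1], -1],
    [[0.8, -0.3, 0.2], [0, 0, -0.1], -1],
    [[0.8, -0.3, 0.2], [0, 0, -0.1], -1]
  ]
}}

```text
clock: 7.5
position: [0.5658, 0.1737, 0.2699]
tool_rot: [-3.141, -0.0, 1.68]
force: [-0.5, 0.8, 0.3]
grip_width: 0.0857
finger_force: 0.0
```

```bash
python3 - <<'E'
from fit import *
from mv import rows
s=bot.observe(); print(s["position"].round(3),s["tool_rot"].round(3),s["qpos"].round(2),s["clock"])
f=grab_frame("wrist"); pickle.dump(f,open("w4.pkl","wb"))
P=pts(f,np.ones((384,512),bool)); P=P[np.all((P>(.4,.2,.035))&(P<(.65,.41,.13)),1)]
print("nest_bar",fit(P,pocket(0,.124),(.49,.309)))
al=lambda n:pts(pickle.load(open(n,"rb")),np.ones((384,512),bool))
def inrack(P,r=(.5988,-.0295,.0013,-.1422)): return (P-r[:3])@Ro.from_euler('z',r[3]).as_matrix()
for n in("w2.pkl","w3.pkl"):
  P=al(n); Q=inrack(P); v=(Q-[0,0,.045])@M; u=(Q-[0,0,.045])@Fv
  for c in(.062,-.062):
    k=(v>.075)&(v<.14)&(abs(Q[:,1]-c)<.06)&(u>-.02)&(u<.06)
    if k.sum()<500: continue
    x,m,kk=fit(P[k],module(0),(.60+.142*c,-.03+c),(-.14,)); 
    q=Q[k];print(n,c,"fit",x.round(4),round(m,4),kk,"y-range",np.percentile(q[:,1],[1,99]).round(4),"u",np.percentile(u[k],[2,98]).round(4),"v",np.percentile(v[k],99).round(4))
E
```

```text
[0.566 0.174 0.27 ] [-3.141 -0.     1.68 ] [-0.03  0.49 -0.52  1.64  0.27  1.09 -0.52] 7.5
nest_bar (array([0.49140782, 0.30446369, 0.00119499, 0.17431085]), np.float64(0.0011152501070791502), 10543)
w2.pkl 0.062 fit [ 0.607   0.032   0.0013 -0.1362] 0.001 6714 y-range [0.0161 0.0788] u [0.0027 0.0307] v 0.1313
w2.pkl -0.062 fit [ 0.5893 -0.091   0.0012 -0.1476] 0.001 7746 y-range [-0.1042 -0.0147] u [0.0025 0.0306] v 0.1313
w3.pkl 0.062 fit [ 0.6071  0.0321  0.0012 -0.1448] 0.001 8009 y-range [0.0176 0.1062] u [0.0021 0.0304] v 0.1313
w3.pkl -0.062 fit [ 0.5898 -0.089   0.0009 -0.1472] 0.0009 4617 y-range [-0.1043 -0.0142] u [0.0018 0.0303] v 0.1306
```

```bash
cat >> fit.py <<'E'
from mv import rows
POSE=dict(mbar=(.6071,.0321,.0012,-.144),mdisc=(.5894,-.090,.001,-.147),nbar=(.4914,.3045,.0012,.1743),ndisc=(.5864,-.321,.0011,-.1038))
def tcp(n,v=.092,u=.015):
    p=POSE[n]; Rz=Ro.from_euler('z',p[3]).as_matrix()
    P=np.array(p[:3])+Rz@(np.array([0,0,.045])+u*Fv+v*M)
    return P,Rz@np.stack([[0,1,0],Fv,-M],1)
def go(n,v=.092,u=.015,start=None,jaw=-1,k=None):
    P,R=tcp(n,v,u); print(n,P.round(4),Ro.from_matrix(R).as_euler('xyz').round(3)); return rows(*P,R=R,jaw=jaw,start=start,n=k)
def state():
    s=bot.observe(); print(s["position"].round(4),s["tool_rot"].round(3),s["qpos"].round(2),"t",s["clock"],"F",s["force"].round(1),s["grip_width"].round(4),s["finger_force"])
def err(n,v,u=.015):
    P,R=tcp(n,v,u); s=bot.observe(); print("tool-axes err mm",((np.array(P)-s["position"])@R*1e3).round(1),"rot",(Ro.from_euler('xyz',s["tool_rot"]).inv()*Ro.from_matrix(R)).as_rotvec().round(3))
E
python3 -c "
from fit import *
go('mbar',.21)"
```

```text
mbar [0.5327 0.0429 0.2429] [2.705 0.    1.427]
6 [[[-0.86,-0.31,0.18],[-0.48,-0.06,0.28],-1],[[-0.87,-0.28,0.16],[-0.49,-0.07,0.28],-1],[[-0.89,-0.26,0.15],[-0.48,-0.06,0.28],-1],[[-0.89,-0.23,0.14],[-0.48,-0.06,0.28],-1],[[-0.9,-0.21,0.14],[-0.49,-0.07,0.28],-1],[[-0.9,-0.18,0.13],[-0.48,-0.06,0.28],-1]]
```

{"op": "play_rows", "data": {
  "plan": [
    [[-0.86, -0.31, 0.18], [-0.48, -0.06, 0.28], -1],
    [[-0.87, -0.28, 0.16], [-0.49, -0.07, 0.28], -1],
    [[-0.89, -0.26, 0.15], [-0.48, -0.06, 0.28], -1],
    [[-0.89, -0.23, 0.14], [-0.48, -0.06, 0.28], -1],
    [[-0.9, -0.21, 0.14], [-0.49, -0.07, 0.28], -1],
    [[-0.9, -0.18, 0.13], [-0.48, -0.06, 0.28], -1],
    [[0, 0, 0], [0, 0, 0], -1]
  ]
}}

```text
clock: 8.43
position: [0.5329, 0.0384, 0.2433]
tool_rot: [2.704, 0.002, 1.422]
force: [0.7, 1.1, 0.2]
grip_width: 0.0857
finger_force: 0.0
```

```bash
python3 -c "
from fit import *
state();err('mbar',.21); s=go('mbar',.092)"
```

```text
Traceback (most recent call last):
  File "fit.py", line 33, in state
    s=bot.observe(); print(s["position"].round(4),s["tool_rot"].round(3),s["qpos"].round(2),"t",s["clock"],"F",s["force"].round(1),s["grip_width"].round(4),s["finger_force"])
                                                                                                                                   ^^^^^^^^^^^^^^^^^^^^^
AttributeError: 'float' object has no attribute 'round'
```

```bash
sed -i 's/s\["grip_width"\].round(4)/round(s["grip_width"],4)/' fit.py; python3 -c "
from fit import *
state();err('mbar',.21); s=go('mbar',.092)"
```

```text
[0.5329 0.0384 0.2433] [2.704e+00 2.000e-03 1.422e+00] [-0.04  0.23 -0.29  2.16  0.65  0.43 -1.01] t 8.425 F [0.7 1.1 0.2] 0.0857 0.0
tool-axes err mm [ 4.4 -1.   0.1] rot [ 0.001  0.004 -0.004]
mbar [0.5821 0.0357 0.1359] [2.705 0.    1.427]
6 [[[0.03,-0.01,0.79],[0.0,0.0,-0.0],-1],[[0.03,-0.0,0.78],[0.0,0.01,-0.01],-1],[[0.04,-0.01,0.79],[0.0,0.0,-0.0],-1],[[0.03,-0.01,0.79],[0.0,0.01,-0.01],-1],[[0.03,-0.01,0.78],[0.0,0.0,-0.0],-1],[[0.03,-0.0,0.79],[0.01,0.0,-0.01],-1]]
```

{"op": "play_rows", "data": {
  "plan": [
    [[0.05, 0, 0.8], [0, 0, 0], -1],
    [[0.05, 0, 0.8], [0, 0, 0], -1],
    [[0.05, 0, 0.8], [0, 0, 0], -1],
    [[0, 0, 0.8], [0, 0, 0], -1],
    [[0, -0.05, 0.8], [0, 0, 0], -1],
    [[0, 0, 0.7], [0, 0, 0], -1],
    [[0, 0, 0], [0, 0, 0], -1]
  ]
}}

```text
clock: 9.3
position: [0.5831, 0.0364, 0.1358]
tool_rot: [2.706, 0.002, 1.424]
force: [-0.5, 0.9, 0.3]
grip_width: 0.0856
finger_force: 0.0
```

```bash
python3 -c "
from fit import *
state();err('mbar',.092)
f=grab_frame('wrist'); cv2.imwrite('pics/w5.png',f['pixels'][:,:,::-1])"
```

```text
[0.5831 0.0364 0.1358] [2.706e+00 2.000e-03 1.424e+00] [-0.24  0.49 -0.02  2.15  1.06  0.2  -1.41] t 9.3 F [-0.5  0.9  0.3] 0.0856 0.0
tool-axes err mm [-0.8 -0.8 -0.5] rot [-0.     0.003 -0.002]
```

View pics/w5.png

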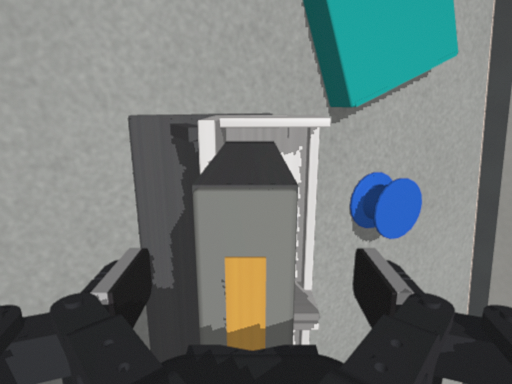

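The picture shows the module top at columns 195–295, centred between the open fingers (147 and 357). Closing and lifting.

{"op": "play_rows", "data": {
  "plan": [
    [[0, 0, 0], [0, 0, 0], 1],
    [[0, 0, 0], [0, 0, 0], 1],
    [[0, 0, 0], [0, 0, 0], 1],
    [[0, 0, 0], [0, 0, 0], 1],
    [[0, 0, 0], [0, 0, 0], 1],
    [[0, 0, 0], [0, 0, 0], 1]
  ],
  "newtons": 60
}}

```text
clock: 10.1
position: [0.5825, 0.0354, 0.1371]
tool_rot: [2.704, 0.001, 1.422]
force: [-8.5, 0.7, 8.8]
grip_width: 0.0294
finger_force: 58.2
```

{"op": "play_rows", "data": {
  "plan": [
    [[0, 0, -0.3], [0, 0, 0], 1],
    [[0, 0, -0.7], [0, 0, 0], 1],
    [[0, 0, -0.8], [0, 0, 0], 1],
    [[0, 0, -0.8], [0, 0, 0], 1],
    [[0, 0, -0.8], [0, 0, 0], 1],
    [[0, 0, -0.5], [0, 0, 0], 1]
  ]
}}

```text
clock: 10.85
position: [0.5415, 0.0416, 0.2263]
tool_rot: [2.704, 0.001, 1.422]
force: [-0.3, -0.2, -2.4]
grip_width: 0.0296
finger_force: 59.5
```

```bash
python3 -c "
from fit import *
state();err('mbar',.1895)
s=go('nbar',.195,.017,jaw=1)"
```

```text
[0.5415 0.0416 0.2263] [2.704e+00 1.000e-03 1.422e+00] [-0.05  0.27 -0.29  2.16  0.73  0.41 -1.09] t 10.85 F [-0.3 -0.2 -2.4] 0.0296 59.45079803466797
tool-axes err mm [ 0.  -1.   1.7] rot [ 0.002  0.003 -0.004]
nbar [0.4254 0.2929 0.2301] [2.705 0.    1.745]
12 [[[0.77,-0.45,-0.23],[0.0,0.08,-0.16],1],[[0.79,-0.44,-0.21],[0.0,0.07,-0.16],1],[[0.79,-0.41,-0.21],[0.0,0.08,-0.17],1],[[0.81,-0.4,-0.2],[0.0,0.08,-0.16],1],[[0.82,-0.37,-0.19],[0.0,0.07,-0.16],1],[[0.84,-0.36,-0.18],[0.0,0.08,-0.16],1],[[0.84,-0.33,-0.18],[0.01,0.07,-0.17],1],[[0.85,-0.32,-0.16],[-0.0,0.08,-0.16],1],[[0.86,-0.29,-0.15],[-0.0,0.08,-0.16],1],[[0.87,-0.27,-0.14],[-0.0,0.07,-0.16],1],[[0.88,-0.26,-0.13],[-0.0,0.08,-0.16],1],[[0.89,-0.23,-0.12],[-0.0,0.08,-0.17],1]]
```

{"op": "play_rows", "data": {
  "plan": [
    [[0.77, -0.45, -0.23], [0, 0.08, -0.16], 1],
    [[0.79, -0.44, -0.21], [0, 0.08, -0.16], 1],
    [[0.79, -0.41, -0.21], [0, 0.08, -0.16], 1],
    [[0.81, -0.4, -0.2], [0, 0.08, -0.16], 1],
    [[0.82, -0.37, -0.19], [0, 0.08, -0.16], 1],
    [[0.84, -0.36, -0.18], [0, 0.08, -0.16], 1],
    [[0.84, -0.33, -0.18], [0, 0.08, -0.16], 1],
    [[0.85, -0.32, -0.16], [0, 0.08, -0.16], 1],
    [[0.86, -0.29, -0.15], [0, 0.07, -0.16], 1],
    [[0.87, -0.27, -0.14], [0, 0.07, -0.17], 1],
    [[0.88, -0.26, -0.13], [0, 0.07, -0.17], 1],
    [[0.89, -0.23, -0.12], [0, 0.07, -0.17], 1],
    [[0, 0, 0], [0, 0, 0], 1]
  ]
}}

```text
clock: 12.48
position: [0.425, 0.2951, 0.2294]
tool_rot: [2.704, -0.001, 1.749]
force: [-0.0, -0.2, -3.0]
grip_width: 0.0297
finger_force: 59.6
```

```bash
python3 -c "
from fit import *
state();err('nbar',.195,.017)
f=grab_frame('wrist'); cv2.imwrite('pics/w6.png',f['pixels'][:,:,::-1]); pickle.dump(f,open('w6.pkl','wb'))
P=pts(f,np.ones((384,512),bool)); P=P[np.all((P>(.4,.2,.035))&(P<(.65,.41,.11)),1)]
print('nest_bar',fit(P,pocket(0,.124),(.49,.305),(.17,)))
go('nbar',.1,.017,jaw=1)"
```

```text
[0.425  0.2951 0.2294] [ 2.704e+00 -1.000e-03  1.749e+00] [-0.5   0.26 -0.45  2.19  0.86  0.55 -1.46] t 12.475 F [-0.  -0.2 -3. ] 0.0297 59.5556116104126
tool-axes err mm [-2.3  0.3 -0.6] rot [ 0.002 -0.002  0.003]
nest_bar (array([4.91750360e-01, 3.10245670e-01, 3.69824312e-04, 2.23211507e-01]), np.float64(0.0013267733914698358), 3350)
nbar [0.465  0.2998 0.144 ] [2.705 0.    1.745]
5 [[[-0.01,-0.0,0.75],[0.0,-0.0,0.0],1],[[-0.01,-0.0,0.76],[0.0,-0.0,0.01],1],[[-0.01,-0.0,0.75],[0.01,-0.0,-0.0],1],[[-0.0,-0.0,0.75],[-0.0,-0.01,0.0],1],[[-0.01,-0.0,0.76],[0.0,0.0,0.0],1]]
```

View pics/w6.png

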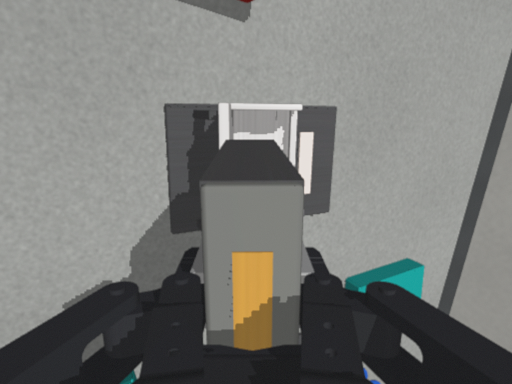

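{"op": "play_rows", "data": {
  "plan": [
    [[0, 0, 0.75], [0, 0, 0], 1],
    [[0, 0, 0.75], [0, 0, 0], 1],
    [[0, 0, 0.75], [0, 0, 0], 1],
    [[0, 0, 0.75], [0, 0, 0], 1],
    [[0, 0, 0.6], [0, 0, 0], 1],
    [[0, 0, 0], [0, 0, 0], 1]
  ]
}}

```text
clock: 13.28
position: [0.4636, 0.299, 0.1471]
tool_rot: [2.705, 0.001, 1.745]
force: [-0.7, -0.2, -2.1]
grip_width: 0.0294
finger_force: 59.6
```

```bash
python3 -c "
from fit import *
state();err('nbar',.0935,.017)"
```

```text
[0.4636 0.299  0.1471] [2.705e+00 1.000e-03 1.745e+00] [-0.58  0.45 -0.31  2.19  1.2   0.43 -1.76] t 13.275 F [-0.7 -0.2 -2.1] 0.0294 59.60741579532623
tool-axes err mm [0.6 0.  9.9] rot [0.001 0.001 0.   ]
```

Reach is fine. Now a slow final approach until contact.

{"op": "play_rows", "data": {
  "plan": [
    [[0, 0, 0.15], [0, 0, 0], 1],
    [[0, 0, 0.1], [0, 0, 0], 1],
    [[0, 0, 0.05], [0, 0, 0], 1],
    [[0, 0, 0], [0, 0, 0], 1]
  ]
}}

```text
clock: 13.78
position: [0.4667, 0.3002, 0.1413]
tool_rot: [2.703, -0.0, 1.746]
force: [-0.3, 0.7, -1.7]
grip_width: 0.0292
finger_force: 59.6
```

{"op": "play_rows", "data": {
  "plan": [
    [[0, 0, 0.05], [0, 0, 0], 1],
    [[0, 0, 0], [0, 0, 0], 1]
  ]
}}

```text
clock: 14.02
position: [0.4673, 0.3003, 0.14]
tool_rot: [2.703, -0.0, 1.746]
force: [-0.6, -0.2, -2.2]
grip_width: 0.0292
finger_force: 59.6
```

```bash
python3 -c "
from fit import *
state();err('nbar',.0935,.017)"
```

```text
[0.4673 0.3003 0.14  ] [ 2.703 -0.     1.746] [-0.59  0.47 -0.3   2.18  1.24  0.42 -1.8 ] t 14.025 F [-0.6 -0.2 -2.2] 0.0292 59.60793077945709
tool-axes err mm [-0.  -0.4  1.9] rot [ 0.002 -0.     0.001]
```

{"op": "play_rows", "data": {
  "plan": [
    [[0, 0, 0.05], [0, 0, 0], 1],
    [[0, 0, 0.03], [0, 0, 0], 1],
    [[0, 0, 0], [0, 0, 0], 1]
  ]
}}

```text
clock: 14.4
position: [0.4681, 0.3005, 0.1381]
tool_rot: [2.703, 0.0, 1.746]
force: [0.2, -0.5, -2.2]
grip_width: 0.0297
finger_force: 59.8
```

{"op": "play_rows", "data": {
  "plan": [
    [[0, 0, 0.04], [0, 0, 0], 1],
    [[0, 0, 0], [0, 0, 0], 1]
  ]
}}

```text
clock: 14.65
position: [0.4681, 0.3011, 0.1378]
tool_rot: [2.703, -0.001, 1.747]
force: [-11.2, -2.2, 13.1]
grip_width: 0.0295
finger_force: 61.6
```

```bash
python3 -c "
from fit import *
state();err('nbar',.0935,.017)"
```

```text
[0.4681 0.3011 0.1378] [ 2.703e+00 -1.000e-03  1.747e+00] [-0.59  0.47 -0.3   2.18  1.25  0.42 -1.81] t 14.65 F [-11.2  -2.2  13.1] 0.0295 61.60331726074219
tool-axes err mm [-0.7 -0.3 -0.6] rot [ 0.002 -0.002  0.001]
```

Contact with the floor is felt at the expected height. Opening, then retracting.

{"op": "play_rows", "data": {
  "plan": [
    [[0, 0, -0.01], [0, 0, 0], 0.2],
    [[0, 0, 0], [0, 0, 0], 0],
    [[0, 0, 0], [0, 0, 0], -0.4],
    [[0, 0, 0], [0, 0, 0], -1],
    [[0, 0, 0], [0, 0, 0], -1],
    [[0, 0, -0.4], [0, 0, 0], -1],
    [[0, 0, -0.8], [0, 0, 0], -1],
    [[0, 0, -0.8], [0, 0, 0], -1],
    [[0, 0, -0.8], [0, 0, 0], -1],
    [[0, 0, -0.8], [0, 0, 0], -1],
    [[0, 0, -0.8], [0, 0, 0], -1]
  ]
}}

```text
clock: 16.02
position: [0.4221, 0.2923, 0.2377]
tool_rot: [2.703, -0.0, 1.746]
force: [0.3, -0.1, -0.2]
grip_width: 0.0857
finger_force: 0.0
```

```bash
python3 -c "
from fit import *
state()
f=grab_frame('wrist'); pickle.dump(f,open('w7.pkl','wb')); cv2.imwrite('pics/w7.png',f['pixels'][:,:,::-1])
P=pts(f,np.ones((384,512),bool)); 
p=POSE['nbar'];Q=(P-p[:3])@Ro.from_euler('z',p[3]).as_matrix()-[0,0,.045];u=Q@Fv;v=Q@M
k=(v>.075)&(v<.14)&(abs(Q[:,1])<.065)&(u>-.02)&(u<.06)
print(fit(P[k],module(0),p[:2],(p[3],)),np.percentile(u[k],[2,98]),np.percentile(v[k],99))
go('mdisc',.21)"
```

```text
[0.4221 0.2923 0.2377] [ 2.703 -0.     1.746] [-0.5   0.24 -0.46  2.19  0.82  0.56 -1.43] t 16.025 F [ 0.3 -0.1 -0.2] 0.0857 0.0
(array([0.49089924, 0.30525817, 0.00116517, 0.17568302]), np.float64(0.0010092738886982257), 6813) [-0.00082541  0.0279515 ] 0.13175195553206012
mdisc [ 0.5151 -0.079   0.2427] [2.705 0.    1.424]
17 [[[-0.9,0.06,0.02],[0.0,-0.05,0.11],-1],[[-0.9,0.08,0.03],[0.0,-0.06,0.12],-1],[[-0.89,0.09,0.03],[0.0,-0.05,0.11],-1],[[-0.9,0.1,0.04],[0.01,-0.06,0.12],-1],[[-0.89,0.13,0.05],[-0.0,-0.05,0.11],-1],[[-0.89,0.13,0.06],[-0.0,-0.05,0.12],-1],[[-0.89,0.16,0.06],[-0.0,-0.06,0.11],-1],[[-0.88,0.16,0.07],[0.0,-0.05,0.12],-1],[[-0.88,0.19,0.08],[0.0,-0.06,0.11],-1],[[-0.88,0.2,0.08],[0.0,-0.05,0.11],-1],[[-0.87,0.21,0.09],[0.01,-0.05,0.12],-1],[[-0.87,0.23,0.1],[-0.0,-0.06,0.11],-1],[[-0.86,0.24,0.11],[-0.0,-0.05,0.12],-1],[[-0.86,0.26,0.11],[-0.0,-0.06,0.11],-1],[[-0.85,0.27,0.12],[0.0,-0.05,0.12],-1],[[-0.84,0.29,0.13],[0.0,-0.05,0.11],-1],[[-0.84,0.3,0.13],[0.0,-0.06,0.12],-1]]
```

View pics/w7.png

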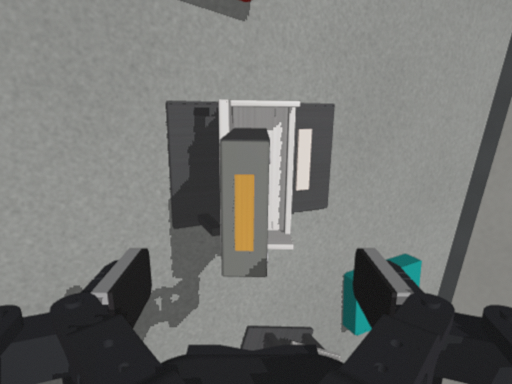

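The bar module sits at columns 220–270 in the bar nest, flush on the backrest, and the fit agrees. On to the disc module.

{"op": "play_rows", "data": {
  "plan": [
    [[-0.9, 0.06, 0.02], [0, -0.05, 0.11], -1],
    [[-0.9, 0.08, 0.03], [0, -0.05, 0.11], -1],
    [[-0.89, 0.09, 0.03], [0, -0.05, 0.11], -1],
    [[-0.9, 0.1, 0.04], [0, -0.05, 0.12], -1],
    [[-0.89, 0.13, 0.05], [0, -0.05, 0.12], -1],
    [[-0.89, 0.13, 0.06], [0, -0.05, 0.12], -1],
    [[-0.89, 0.16, 0.06], [0, -0.06, 0.11], -1],
    [[-0.88, 0.16, 0.07], [0, -0.06, 0.11], -1],
    [[-0.88, 0.19, 0.08], [0, -0.06, 0.11], -1],
    [[-0.88, 0.2, 0.08], [0, -0.05, 0.11], -1],
    [[-0.87, 0.21, 0.09], [0, -0.05, 0.12], -1],
    [[-0.87, 0.23, 0.1], [0, -0.06, 0.12], -1],
    [[-0.86, 0.24, 0.11], [0, -0.05, 0.12], -1],
    [[-0.86, 0.26, 0.11], [0, -0.06, 0.11], -1],
    [[-0.85, 0.27, 0.12], [0, -0.05, 0.12], -1],
    [[-0.84, 0.29, 0.13], [0, -0.05, 0.12], -1],
    [[-0.84, 0.3, 0.13], [0, -0.06, 0.12], -1],
    [[0, 0, 0], [0, 0, 0], -1]
  ]
}}

```text
clock: 18.32
position: [0.5154, -0.0819, 0.2394]
tool_rot: [2.705, -0.001, 1.417]
force: [0.5, -0.0, 0.2]
grip_width: 0.0854
finger_force: 0.0
```

```bash
python3 -c "
from fit import *
state();err('mdisc',.21)
f=grab_frame('wrist'); 
P=pts(f,np.ones((384,512),bool)); 
p=POSE['mdisc'];Q=(P-p[:3])@Ro.from_euler('z',p[3]).as_matrix()-[0,0,.045];u=Q@Fv;v=Q@M
k=(v>.075)&(v<.14)&(abs(Q[:,1])<.065)&(u>-.02)&(u<.06)
print(fit(P[k],module(0),p[:2],(p[3],)),np.percentile(u[k],[2,98]),np.percentile(v[k],99))
go('mdisc',.092)"
```

```text
[ 0.5154 -0.0819  0.2394] [ 2.705e+00 -1.000e-03  1.417e+00] [ 0.28  0.21 -0.31  2.2   0.42  0.33 -0.54] t 18.325 F [ 0.5 -0.   0.2] 0.0854 0.0
tool-axes err mm [ 2.8  0.7 -3.3] rot [ 0.001  0.002 -0.006]
(array([ 0.58993633, -0.089071  ,  0.00100946, -0.14536256]), np.float64(0.0010061915826927044), 6644) [0.00089243 0.02961951] 0.13150812906743736
mdisc [ 0.5644 -0.0863  0.1357] [2.705 0.    1.424]
5 [[[0.01,0.01,0.92],[0.0,0.0,-0.01],-1],[[0.02,0.0,0.92],[0.0,0.0,-0.0],-1],[[0.01,0.01,0.92],[0.0,0.0,-0.01],-1],[[0.02,0.0,0.91],[0.0,0.01,-0.0],-1],[[0.01,0.01,0.92],[0.01,-0.0,-0.01],-1]]
```

{"op": "play_rows", "data": {
  "plan": [
    [[0.02, 0, 0.9], [0, 0, -0.02], -1],
    [[0.02, 0, 0.9], [0, 0, -0.02], -1],
    [[0.02, 0, 0.9], [0, 0, 0], -1],
    [[0, 0, 0], [0, 0, 0], -1]
  ]
}}

```text
clock: 18.88
position: [0.5438, -0.0813, 0.1775]
tool_rot: [2.706, 0.002, 1.429]
force: [-0.2, 0.7, 0.6]
grip_width: 0.0853
finger_force: 0.0
```

```bash
python3 -c "
from fit import *
state();err('mdisc',.092);go('mdisc',.092)"
```

```text
[ 0.5438 -0.0813  0.1775] [2.706e+00 2.000e-03 1.429e+00] [ 0.12  0.36 -0.13  2.21  0.64  0.18 -0.75] t 18.875 F [-0.2  0.7  0.6] 0.0853 0.0
tool-axes err mm [-1.9  1.4 46.7] rot [-0.001 -0.     0.005]
mdisc [ 0.5644 -0.0863  0.1357] [2.705 0.    1.424]
2 [[[-0.04,0.03,0.93],[-0.0,-0.0,0.02],-1],[[-0.04,0.03,0.94],[-0.01,-0.0,0.01],-1]]
```

{"op": "play_rows", "data": {
  "plan": [
    [[-0.03, 0.03, 0.6], [0, 0, 0.03], -1],
    [[-0.03, 0.03, 0.6], [0, 0, 0], -1],
    [[0, 0, 0], [0, 0, 0], -1]
  ]
}}

```text
clock: 19.25
position: [0.5578, -0.0857, 0.1524]
tool_rot: [2.704, -0.0, 1.423]
force: [0.2, 0.0, 0.0]
grip_width: 0.0857
finger_force: 0.0
```

```bash
python3 -c "
from fit import *
state();err('mdisc',.092);go('mdisc',.092)"
```

```text
[ 0.5578 -0.0857  0.1524] [ 2.704 -0.     1.423] [ 0.17  0.43 -0.19  2.19  0.98  0.16 -1.07] t 19.25 F [0.2 0.  0. ] 0.0857 0.0
tool-axes err mm [ 0.4 -1.1 17.9] rot [ 0.001 -0.    -0.001]
mdisc [ 0.5644 -0.0863  0.1357] [2.705 0.    1.424]
1 [[[0.02,-0.05,0.72],[0.01,-0.0,-0.01],-1]]
```

{"op": "play_rows", "data": {
  "plan": [
    [[0, -0.03, 0.2], [0, 0, 0], -1],
    [[0, -0.02, 0.2], [0, 0, 0], -1],
    [[0, 0, 0], [0, 0, 0], -1]
  ]
}}

```text
clock: 19.62
position: [0.561, -0.0861, 0.1435]
tool_rot: [2.703, -0.0, 1.423]
force: [0.1, 0.1, 0.2]
grip_width: 0.0855
finger_force: 0.0
```

```bash
python3 -c "
from fit import *
state();err('mdisc',.092);print(bot.observe()['qpos'])"
```

```text
[ 0.561  -0.0861  0.1435] [ 2.703 -0.     1.423] [ 0.18  0.45 -0.21  2.19  1.12  0.16 -1.21] t 19.625 F [0.1 0.1 0.2] 0.0855 0.0
tool-axes err mm [ 0.3 -0.2  8.4] rot [ 0.002  0.    -0.001]
[ 0.18405802  0.45249927 -0.20910736  2.18824716  1.11971751  0.16310936
 -1.21437246]
```

{"op": "play_rows", "data": {
  "plan": [
    [[0, 0, 0], [0, 0, 0], 1],
    [[0, 0, 0], [0, 0, 0], 1],
    [[0, 0, 0], [0, 0, 0], 1],
    [[0, 0, 0], [0, 0, 0], 1],
    [[0, 0, 0], [0, 0, 0], 1],
    [[0, 0, 0], [0, 0, 0], 1]
  ],
  "newtons": 60
}}

```text
clock: 20.38
position: [0.5611, -0.086, 0.1429]
tool_rot: [2.704, -0.0, 1.423]
force: [-7.1, 0.7, 8.4]
grip_width: 0.0294
finger_force: 58.6
```

```bash
python3 -c "
from fit import *
state();err('mdisc',.1004)"
```

```text
[ 0.5611 -0.086   0.1429] [ 2.704 -0.     1.423] [ 0.18  0.45 -0.21  2.19  1.12  0.16 -1.22] t 20.375 F [-7.1  0.7  8.4] 0.0294 58.61878037452698
tool-axes err mm [ 0.1 -0.1 -0.5] rot [ 0.002 -0.    -0.001]
```

{"op": "play_rows", "data": {
  "plan": [
    [[0, 0, -0.3], [0, 0, 0], 1],
    [[0, 0, -0.6], [0, 0, 0], 1],
    [[0, 0, -0.8], [0, 0, 0], 1],
    [[0, 0, -0.8], [0, 0, 0], 1],
    [[0, 0, -0.8], [0, 0, 0], 1],
    [[0, 0, -0.6], [0, 0, 0], 1]
  ]
}}

```text
clock: 21.12
position: [0.5197, -0.08, 0.2314]
tool_rot: [2.704, -0.0, 1.423]
force: [0.5, -0.5, -3.2]
grip_width: 0.0295
finger_force: 59.9
```

```bash
python3 -c "
from fit import *
state();err('mdisc',.2)
s=go('ndisc',.205,.017,jaw=1)"
```

```text
[ 0.5197 -0.08    0.2314] [ 2.704 -0.     1.423] [ 0.52  0.26 -0.6   2.19  0.67  0.36 -0.77] t 21.125 F [ 0.5 -0.5 -3.2] 0.0295 59.936705231666565
tool-axes err mm [ 0.3  0.4 -2.2] rot [ 0.001  0.    -0.001]
ndisc [ 0.5156 -0.3136  0.2391] [2.705 0.    1.467]
10 [[[-0.93,0.12,0.02],[0.0,0.01,-0.03],1],[[-0.92,0.12,0.03],[0.0,0.01,-0.02],1],[[-0.93,0.12,0.02],[0.0,0.02,-0.03],1],[[-0.93,0.11,0.01],[0.0,0.01,-0.03],1],[[-0.93,0.11,0.02],[0.0,0.01,-0.02],1],[[-0.93,0.1,0.01],[0.0,0.01,-0.03],1],[[-0.93,0.1,0.02],[0.0,0.02,-0.03],1],[[-0.93,0.1,0.01],[0.0,0.01,-0.02],1],[[-0.93,0.09,0.01],[0.01,0.01,-0.03],1],[[-0.93,0.09,0.01],[-0.0,0.01,-0.03],1]]
```

{"op": "play_rows", "data": {
  "plan": [
    [[-0.93, 0.1, 0], [0, 0, -0.03], 1],
    [[-0.93, 0.1, 0], [0, 0, -0.03], 1],
    [[-0.93, 0.1, 0], [0, 0.02, -0.03], 1],
    [[-0.93, 0.1, 0], [0, 0.02, -0.03], 1],
    [[-0.93, 0.1, 0.02], [0, 0.02, -0.03], 1],
    [[-0.93, 0.1, 0.02], [0, 0.02, -0.03], 1],
    [[-0.93, 0.1, 0.02], [0, 0.02, -0.02], 1],
    [[-0.93, 0.1, 0.02], [0, 0.02, -0.02], 1],
    [[-0.93, 0.1, 0.02], [0, 0.01, -0.02], 1],
    [[-0.93, 0.1, 0.02], [0, 0, -0.02], 1],
    [[0, 0, 0], [0, 0, 0], 1]
  ]
}}

```text
clock: 22.5
position: [0.514, -0.3152, 0.2383]
tool_rot: [2.705, -0.003, 1.464]
force: [0.1, 0.4, -2.9]
grip_width: 0.0296
finger_force: 60.0
```

```bash
python3 -c "
from fit import *
state();err('ndisc',.205,.017)
f=grab_frame('wrist'); cv2.imwrite('pics/w8.png',f['pixels'][:,:,::-1])
go('ndisc',.112,.017,jaw=1)"
```

```text
[ 0.514  -0.3152  0.2383] [ 2.705 -0.003  1.464] [ 1.2   0.46 -0.85  1.96  0.42  0.47  0.03] t 22.5 F [ 0.1  0.4 -2.9] 0.0296 60.03767788410187
tool-axes err mm [ 1.7  1.6 -0.1] rot [ 0.001 -0.001 -0.004]
ndisc [ 0.5546 -0.3177  0.1548] [2.705 0.    1.467]
4 [[[0.0,0.01,0.93],[0.0,-0.0,-0.0],1],[[0.01,0.02,0.93],[0.0,-0.01,-0.01],1],[[0.0,0.01,0.93],[0.0,0.0,-0.0],1],[[0.01,0.02,0.93],[0.0,-0.0,-0.01],1]]
```

View pics/w8.png

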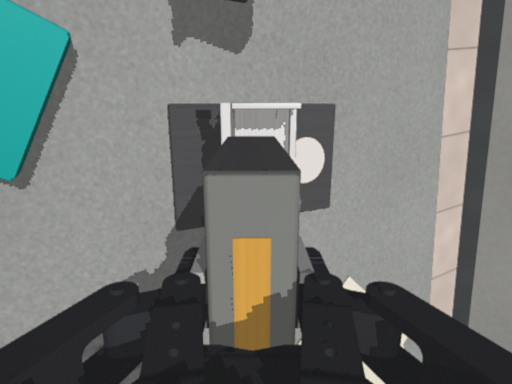

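The disc module hangs square over the disc nest (pocket columns 230–297, disc at (308,160)), just as in the first placing. Lowering.

{"op": "play_rows", "data": {
  "plan": [
    [[0.02, 0.02, 0.8], [0, 0, 0], 1],
    [[0.02, 0.02, 0.8], [0, 0, -0.02], 1],
    [[0.02, 0.02, 0.8], [0, 0, 0], 1],
    [[0, 0, 0.7], [0, 0, 0], 1],
    [[0, 0, 0.4], [0, 0, 0], 1],
    [[0, 0, 0], [0, 0, 0], 1]
  ]
}}

```text
clock: 23.3
position: [0.5532, -0.3152, 0.16]
tool_rot: [2.705, -0.001, 1.47]
force: [0.6, -0.4, -2.3]
grip_width: 0.0295
finger_force: 60.0
```

```bash
python3 -c "
from fit import *
state();err('ndisc',.1,.017)"
```

```text
[ 0.5532 -0.3152  0.16  ] [ 2.705e+00 -1.000e-03  1.470e+00] [ 0.98  0.59 -0.64  1.96  0.57  0.33 -0.12] t 23.3 F [ 0.6 -0.4 -2.3] 0.0295 60.018067359924316
tool-axes err mm [-2.4 -0.7 17.4] rot [ 0.001 -0.002  0.003]
```

{"op": "play_rows", "data": {
  "plan": [
    [[0, -0.03, 0.3], [0, 0, 0], 1],
    [[0, 0, 0.15], [0, 0, 0], 1],
    [[0, 0, 0.1], [0, 0, 0], 1],
    [[0, 0, 0.05], [0, 0, 0], 1],
    [[0, 0, 0], [0, 0, 0], 1]
  ]
}}

```text
clock: 23.92
position: [0.5588, -0.3165, 0.1465]
tool_rot: [2.704, -0.0, 1.469]
force: [-0.2, 1.0, -4.0]
grip_width: 0.0293
finger_force: 60.0
```

```bash
python3 -c "
from fit import *
state();err('ndisc',.1,.017)"
```

```text
[ 0.5588 -0.3165  0.1465] [ 2.704 -0.     1.469] [ 0.95  0.61 -0.61  1.95  0.59  0.3  -0.14] t 23.925 F [-0.2  1.  -4. ] 0.0293 60.04113256931305
tool-axes err mm [-1.6 -0.1  2.7] rot [ 0.002 -0.001  0.002]
```

{"op": "play_rows", "data": {
  "plan": [
    [[0, 0, 0.05], [0, 0, 0], 1],
    [[0, 0, 0.03], [0, 0, 0], 1],
    [[0, 0, 0], [0, 0, 0], 1]
  ]
}}

```text
clock: 24.3
position: [0.5597, -0.3166, 0.1446]
tool_rot: [2.704, -0.0, 1.469]
force: [0.3, -0.4, -2.4]
grip_width: 0.0293
finger_force: 60.0
```

{"op": "play_rows", "data": {
  "plan": [
    [[0, 0, 0.03], [0, 0, 0], 1],
    [[0, 0, 0], [0, 0, 0], 1]
  ]
}}

```text
clock: 24.55
position: [0.56, -0.3166, 0.1441]
tool_rot: [2.704, -0.0, 1.469]
force: [-3.9, 2.1, 1.6]
grip_width: 0.0291
finger_force: 60.7
```

```bash
python3 -c "
from fit import *
state();err('ndisc',.1,.017)"
```

```text
[ 0.56   -0.3166  0.1441] [ 2.704 -0.     1.469] [ 0.94  0.61 -0.6   1.95  0.6   0.3  -0.14] t 24.55 F [-3.9  2.1  1.6] 0.0291 60.69045066833496
tool-axes err mm [-1.6 -0.2  0.1] rot [ 0.002 -0.001  0.002]
```

Light contact at the expected height. Releasing and retracting.

{"op": "play_rows", "data": {
  "plan": [
    [[0, 0, 0.01], [0, 0, 0], 0.2],
    [[0, 0, 0], [0, 0, 0], 0],
    [[0, 0, 0], [0, 0, 0], -0.4],
    [[0, 0, 0], [0, 0, 0], -1],
    [[0, 0, 0], [0, 0, 0], -1],
    [[0, 0, -0.4], [0, 0, 0], -1],
    [[0, 0, -0.8], [0, 0, 0], -1],
    [[0, 0, -0.8], [0, 0, 0], -1],
    [[0, 0, -0.8], [0, 0, 0], -1],
    [[0, 0, -0.8], [0, 0, 0], -1],
    [[0, 0, -0.8], [0, 0, 0], -1],
    [[0, 0, 0], [0, 0, 0], -1]
  ]
}}

```text
clock: 26.05
position: [0.5134, -0.3126, 0.2448]
tool_rot: [2.702, 0.001, 1.468]
force: [-0.6, -0.3, 1.1]
grip_width: 0.0857
finger_force: 0.0
```

```bash
python3 -c "
from fit import *
state()
f=grab_frame('wrist'); t=grab_frame('top')
cv2.imwrite('pics/top9.png',t['pixels'][:,:,::-1])
for nm,f,n in (('w',f,'ndisc'),('t',t,'ndisc'),('t',t,'nbar')):
  P=pts(f,np.ones((384,512),bool)); 
  p=POSE[n];Q=(P-p[:3])@Ro.from_euler('z',p[3]).as_matrix()-[0,0,.045];u=Q@Fv;v=Q@M
  k=(v>.075)&(v<.14)&(abs(Q[:,1])<.065)&(u>-.02)&(u<.06)
  print(nm,n,fit(P[k],module(0),p[:2],(p[3],)),np.percentile(u[k],[2,98]),np.percentile(v[k],99))
"
```

```text
[ 0.5134 -0.3126  0.2448] [2.702e+00 1.000e-03 1.468e+00] [ 1.21  0.45 -0.87  1.96  0.42  0.48  0.03] t 26.05 F [-0.6 -0.3  1.1] 0.0857 0.0
w ndisc (array([ 0.58623056, -0.31823355,  0.00110959, -0.10285871]), np.float64(0.0010137540918800257), 6372) [-0.00074979  0.02798446] 0.13193170657119166
t ndisc (array([ 5.85529974e-01, -3.18605249e-01, -3.57099268e-04, -1.13713076e-01]), np.float64(0.0013737713361234752), 287) [-0.0004137   0.02978531] 0.13483624150708864
t nbar (array([ 4.90854953e-01,  3.03780889e-01, -2.09532512e-04,  1.61056309e-01]), np.float64(0.0014230446391333667), 393) [-0.0002978   0.03042737] 0.13285629656750172
```

View pics/top9.png

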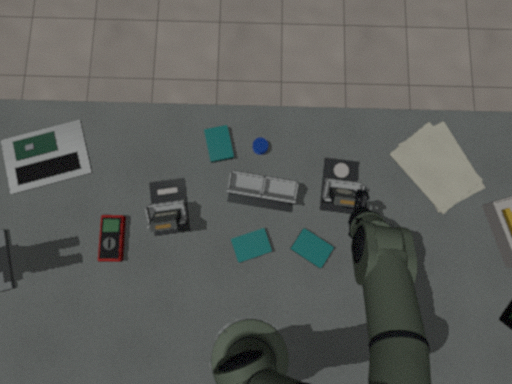

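The rack (263,188) is empty. The modules stand in the bar nest (167,218) and the disc nest (343,190). The spool, meter and brush are untouched, and the gripper is clear.

```bash
python3 -c "
from workcell import bot
print(bot.job_done())"
```

```text
the job is handed in; nothing more can be done
None
```

Both modules stand in their matching nests, disc in disc and bar in bar, seated on the backrests, and I handed the job in at about 26 s of the 58 s limit; no verdict was returned.

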